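# Measure a shelf board with the tape measure

## Task

I want to know how long this shelf board will be once it is cut at the pencil line: take the tape measure by its case, hook the end of its blade over the middle of the board's rounded-corner end, and draw the case back straight along the board, low over it, until the front of the tape's nose is level with the pencil line. The blade springs back if you let go, so finish while holding the case still right there for me to read; do not drag the board or disturb the pencil, the mug or the spice jar.

Things in the scene. Friction and masses are not known exactly. Their poses are not given: they have to be found in the camera images.
- tape: Tape measure standing on the worktop: grey and black case 72 mm long (x), 38 wide (y), 62 high, about 0.27 kg. Origin: centre of the case's underside; z up; +x is the way the blade comes out. Flat upright sides from 10 to 55 mm height, x -25 to +25 mm: grip there from above, across y. A spring draws the blade in: 2 N at first, 3.5 N at its full 300 mm; there is no lock.
- tape_nose (a point): Front of the tape's nose (where the blade comes out), at the level of the underside of the case, on its centre line: 40 mm ahead (+x) of the tape's origin. Axes as the tape's.
- tape_hook (a point): Steel hook on the blade's end: plate 19 mm wide, 2 thick, 12 deep below the blade. Point: middle of its inner face (toward the case), 6 mm above its lower edge; 4.5 mm ahead of the nose when drawn in. The 19 mm wide metal blade flexes down: lifted, it droops some 12 mm, so the hook's edge hangs about 11 mm below the case's underside; a surface pushes it up again.
- shelf_board: Loose white shelf board, 420 mm long (x), 130 mm wide (y), 25 mm thick, 1.5 kg, lying flat on the worktop. Origin at the centre of its underside, z up. Its +x end has rounded corners (radius 30 mm; the middle 70 mm of that end is straight), its -x end has square corners.
- rounded_end (a point): Middle of the board's rounded-corner end, at the upper edge: x = +210 mm, z = 25 mm in the board's frame. Axes as the board's.
- cut_line (a point): Middle of the pencil line drawn square across the board's top, a dark line 2 mm wide, 190 to 270 mm from the rounded-corner end. Axes as the board's.
- pencil: Flat carpenter's pencil, 172 mm long, 8 mm high, lying on the worktop in front of the board. Bystander.
- mug_2: Dark mug, 88 mm across, 106 mm high, standing behind the board. Bystander.
- spice_jar_4: Spice jar with a green cap, 46 mm across, 106 mm high, standing alone behind the board. Bystander.
There are look-alikes about, which are no part of the job. Leave any pink or red look-alike of the tape alone.

How it is judged (in metres and radians):
On the way:
1. the hook has caught the rounded-corner end of the board and the blade is being drawn out (contact force between tape and shelf_board above 0.8 N and distance between tape_hook and tape_nose above 0.03 m and x of tape_hook in the frame of rounded_end between -0.004 and 0.006 m and z of tape_hook in the frame of rounded_end below 0.004 m), for 0.1 s.
At the end, for the whole second after the job is handed in: Gripper holds the tape still, blade drawn out: hook bearing on the rounded end under its top edge, within 30 mm of the middle; nose front within 5 mm of the pencil line, at most 15 mm above the board; tape along the board within 0.1 rad; board within 10 mm of its start (x of tape_nose in the frame of cut_line between -0.005 and 0.005 m and z of tape_nose in the frame of cut_line between -0.004 and 0.015 m and x of tape_hook in the frame of rounded_end between -0.004 and 0.005 m and y of tape_hook in the frame of rounded_end between -0.03 and 0.03 m and z of tape_hook in the frame of rounded_end between -0.012 and 0.004 m and angle between the x axis of tape and the x axis of shelf_board, either way round below 0.1 rad and contact force between tape and shelf_board above 0.8 N and contact force between the fingers and tape above 3 N and linear speed of tape below 0.01 m/s and distance of shelf_board from where it was at the start of the episode below 0.01 m); the arm keeps its last pose, push and grip.
It fails at once if the board is dragged more than 15 mm (distance of shelf_board from where it was at the start of the episode above 0.015 m).
It fails at once if the pencil, the mug or the spice jar is moved more than 20 mm (distance of any of pencil, mug_2, spice_jar_4 from where it was at the start of the episode above 0.02 m).
It also fails if it takes over 45 s, if anything falls off the work surface, if the arm or the gripper's body presses on something with over 40 N, if the wrist force passes 120 N, or if a joint passes its speed limit or range.

## Robot

A 6-joint arm with a two-finger parallel gripper is mounted at the origin on a cart in front of the work surface, level with it; the furniture and walls round the work are solid. World frame = base frame: x ahead of the robot, y to its left, z up, the work surface at z = 0. Lengths are in m, angles in degrees, forces in N, time in s.
With the tool pointing down it reaches from about 0.425 to 0.925 m from the base axis. Payload 12.5 kg.
Tool frame: the origin (TCP) lies at the very end of the fingers, on their centre line; the grasp point (between the pads) lies 19 mm behind it; z points along the fingers, y is the line along which they close (so a half turn about z gives the same grasp; the last joint's range is limited). The gripper opens to 85 mm and grips with 20 to 120 N. Pads are 22 mm wide; open, the fingers measure 114 mm over their backs; the gripper's body (76 mm by 85 mm) begins 54 mm behind the grasp point. The pads swing forward as they close: fully open they stand 13 mm farther back than shut.
Start: joints at [63.736, 28.126, 89.318, -0, 62.55, -6.05], TCP at [0.216, 0.587, 0.231] pointing down, gripper open.
Joint ranges: [-177.58, 177.58], [-47.91, 125.51], [2.72, 160], [-65.01, 245.01], [3.68, 167.84], [-153.87, 153.87]. Speed limits (degrees/s): [127.2, 127.2, 159.86, 180, 180, 180].

## Interface

Orientations are given as a 3x3 rotation matrix whose columns are the frame's x, y, z axes.
In Python, from bench import * gives the robot as it stands.
- The arm moves only by the shell command python3 -m jog 'ROWS' [FORCE]. ROWS is rows parted by semicolons, their numbers by spaces, 1 to 20 of them, each of 5 numbers: dx, dy, dz in m, then a turn about the tool's z in degrees, then the finger opening in m; each row is the pose to reach, as a shift and turn from the pose commanded when the command began, along the tool's axes at that moment; what a row does not reach only later rows make up. A row lasts 1/10 s, in which the tool goes at most 0.05 m and 8.59 degrees, less where a joint would pass 70% of its speed; a pose out of reach is approached as far as the arm can. The fingers move at their own pace and stop on an object; FORCE is the grip in N (left out, the last holds). Time passes only in rows, so rows that do not move let the fingers close. It prints the time, the measured TCP pose, the force, the opening and the grip force at its end.
- get_obs(): the state, without advancing time (a new reading comes with each control period).
- read_camera(name): name is "scene" or "top" or "wrist"; returns a dict with "pixels" (400x640x3 uint8, red, green, blue), "intrinsics" (3x3 intrinsics, pixels), "eye" and "attitude" of the camera in the world; the wrist camera has in their place "mount" (4x4, takes a point from camera to tool coordinates, whose origin is the TCP and whose axes are the flange's). Camera axes: x right, y up, looking along -z (the intrinsics and any distortion apply to the point x, -y, -z); pixel columns grow to the right and rows downward; lengths in m; the calibration is good to about 2 mm. A picture is of the moment at which its call begins: read the wrist's pose just before it. There is no depth.
- close_job(): hands the job in; it is judged then, once.
Trained networks look in the newest picture that a camera, given by its name, has taken for a name from the list of things; names that differ only in an ending like _2 or _b are one class to them, and where a whole thing is asked for, a point or a joint stands for the part that bears it (a point fixed in the world has none). Each returns a list of dicts, best first, with "p" (0 to 1); they miss things now and then, are a little off and sometimes report something else, mostly with a low value. They report only what shows in the picture. A call takes as long as a camera call. They do not tell look-alikes from the thing itself.
- silhouettes(camera, label): "pixels" (400x640 bool, what is visible of it) and "extent" ([centre column, centre row, width, height] in pixels, round what is visible of it).
The state is a dict: "time": time; "joint_positions": joint angles; "joint_vel": joint speeds; "effort": joint torques, N m; "position": TCP position; "eef_rot": TCP orientation; "contact_force": force on the tool from outside, world axes, zero at the start; "moment": the same for the moment, N m; "grip_width": finger opening in m; "finger_force": force on a finger pad.
Only numpy, scipy, OpenCV 4.12 (cv2) and the standard library are available. Lean on these libraries where they do the work, as an engineer would, in place of code of your own. Each camera call takes 0.05 s, during which the arm holds its last target. There are 200 camera calls.

## Working session

There is one attempt and no reset: what is moved stays moved. The work goes in short steps, Python scripts to look and compute and a shell command to move; the robot and the scene stay as the last step left them, time stands still between calls to the robot, and variables do not carry over. Pictures are saved under pics/ and viewed, at most 10 in all, crops included, and the job is handed in when it is done.

```bash
ls; mkdir -p pics
cat > h.py <<'E'
from bench import *
import numpy as np, cv2
def save(name,f,crop=None,s=1):
    c=read_camera(name); p=c["pixels"]
    if crop: a,b,w,h=crop; p=p[b:b+h,a:a+w]
    p=cv2.resize(p,None,fx=s,fy=s,interpolation=cv2.INTER_CUBIC)
    cv2.imwrite("pics/"+f,p[:,:,::-1]); return c
def campose(c,o=None):
    if "eye" in c: return np.array(c["eye"]),np.array(c["attitude"])
    M=np.array(c["mount"]);R=np.array(o["eef_rot"]);return R@M[:3,3]+np.array(o["position"]),R@M[:3,:3]
def unproj(c,uv,z,o=None):
    e,A=campose(c,o);K=np.array(c["intrinsics"])
    uv=np.atleast_2d(np.array(uv,float));d=(np.linalg.inv(K)@np.c_[uv,np.ones(len(uv))].T).T
    d=(A@(d*[1,-1,-1]).T).T
    return e+d*((z-e[2])/d[:,2])[:,None]
def proj(c,P,o=None):
    e,A=campose(c,o);K=np.array(c["intrinsics"])
    q=(np.atleast_2d(P)-e)@A*[1,-1,-1];q=(K@q.T).T;return q[:,:2]/q[:,2:]
E
python3 - <<'E'
from h import *
for n in("scene","top","wrist"):
    c=save(n,n+"0.png"); print(n,{k:np.round(v,3).tolist() for k,v in c.items() if k!="pixels"})
    for l in("tape","shelf_board","pencil","mug_2","spice_jar_4"):
        print(l,[(round(s["p"],2),np.round(s["extent"]).tolist()) for s in silhouettes(n,l)])
o=get_obs();print(o)
E
```

```text
pics
scene {'intrinsics': [[436.964, 0.0, 317.101], [0.0, 436.964, 210.837], [0.0, 0.0, 1.0]], 'eye': [-0.237, -0.539, 0.981], 'attitude': [[0.475, 0.623, -0.622], [-0.88, 0.337, -0.334], [0.002, 0.706, 0.708]]}
tape [(0.96, [356.0, 308.0, 36.0, 26.0]), (0.89, [373.0, 270.0, 34.0, 26.0]), (0.84, [402.0, 247.0, 33.0, 26.0])]
shelf_board [(0.91, [290.0, 216.0, 129.0, 79.0])]
pencil [(0.61, [294.0, 273.0, 57.0, 7.0])]
mug_2 [(0.91, [313.0, 163.0, 32.0, 35.0])]
spice_jar_4 [(0.86, [358.0, 184.0, 13.0, 37.0])]
top {'intrinsics': [[381.805, 0.0, 317.855], [0.0, 381.805, 197.671], [0.0, 0.0, 1.0]], 'eye': [0.423, -0.105, 1.239], 'attitude': [[0.029, 0.992, -0.121], [-0.999, 0.031, 0.015], [0.019, 0.12, 0.993]]}
tape [(0.88, [422.0, 229.0, 27.0, 20.0]), (0.75, [385.0, 271.0, 23.0, 24.0]), (0.69, [381.0, 231.0, 28.0, 15.0]), (0.64, [392.0, 194.0, 25.0, 21.0])]
shelf_board [(0.75, [278.0, 197.0, 130.0, 53.0])]
pencil [(0.45, [319.0, 257.0, 48.0, 15.0])]
mug_2 [(0.83, [279.0, 133.0, 33.0, 34.0]), (0.41, [278.0, 195.0, 131.0, 55.0])]
spice_jar_4 [(0.77, [325.0, 138.0, 16.0, 19.0])]
wrist {'intri
[... 365 characters left out ...]
      6.25507888e+01, -6.05165947e+00]), 'joint_vel': array([-0.02906255,  0.00583867,  0.07500411, -0.02060827,  0.0654005 ,
        0.01973311]), 'effort': array([ 5.41750287e-04, -6.18266201e+01, -2.61836994e+01, -2.69668737e-05,
        3.93542059e-04,  4.29193824e-05]), 'position': array([0.21591092, 0.58653304, 0.23132266]), 'eef_rot': array([[-9.38433437e-01,  3.45460103e-01,  3.38230570e-05],
       [ 3.45460104e-01,  9.38433435e-01,  5.89309293e-05],
       [-1.13824026e-05,  6.69872714e-05, -9.99999998e-01]]), 'contact_force': array([0.05729338, 0.40772638, 0.09663829]), 'moment': array([ 0.0238102 , -0.06989446, -0.04138649]), 'finger_force': 0.0, 'grip_width': 0.0854494317824487}
```

View pics/top0.png

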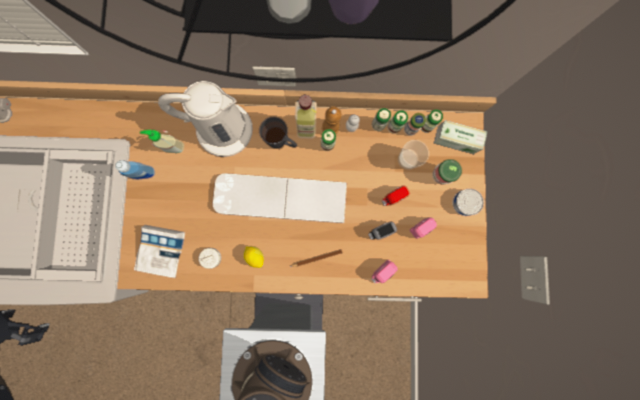

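View pics/scene0.png

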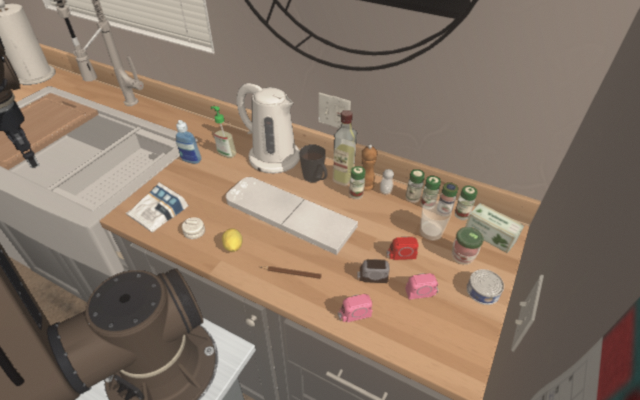

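Candidates for the tape in the top view are the grey and black one at (383,231), pink ones at (424,228) and (385,271), and a red one at (397,195). I choose the grey and black one. The board's rounded end is at the left (column 214), its line is at about column 288, the mug at (279,133) and the jar at (328,138), and the pencil at (319,257).

Run:
```python
from h import *
c=save("top","tapecrop.png",(345,195,80,60),8)
m=[s for s in silhouettes("top","tape") if abs(s["extent"][0]-381)<8 and abs(s["extent"][1]-231)<8]
for s in m:
    v,u=np.nonzero(s["pixels"]);print("tape c",unproj(c,[u.mean(),v.mean()],.04), cv2.minAreaRect(np.c_[u,v].astype(np.float32)))
s=silhouettes("top","shelf_board")[0]
cs,_=cv2.findContours(s["pixels"].astype(np.uint8),0,1)
P=unproj(c,max(cs,key=len)[:,0,:],.025)[:,:2].astype(np.float32)*1000
r=cv2.minAreaRect(P);print("board",r,cv2.boxPoints(r))
# line along the board: dark pixels
g=c["pixels"].astype(int).sum(2)/3
for v in range(178,222,4): print(v,275+int(np.argmin(g[v,275:302])),g[v,275:302].min().round(),np.median(g[v,275:302]))
s=silhouettes("top","tape")
```

```text
tape c [[ 0.47206457 -0.32970343  0.04      ]] ((381.8189697265625, 230.5775909423828), (13.261951446533203, 27.83696937561035), 66.80140686035156)
board ((567.4385375976562, -0.46630859375), (423.6261901855469, 138.0152130126953), 87.53641510009766) [[ 489.39005 -209.11739]
 [ 627.2777  -215.04988]
 [ 645.48706  208.18477]
 [ 507.59937  214.11726]]
178 298 177.0 203.0
182 287 183.0 218.66666666666666
186 286 181.0 218.33333333333334
190 286 181.0 219.33333333333334
194 286 191.0 220.66666666666666
198 285 185.0 223.66666666666666
202 285 186.0 225.0
206 285 192.0 224.33333333333334
210 284 188.0 225.66666666666666
214 284 186.0 224.33333333333334
218 284 166.0 185.66666666666666
```

View pics/tapecrop.png

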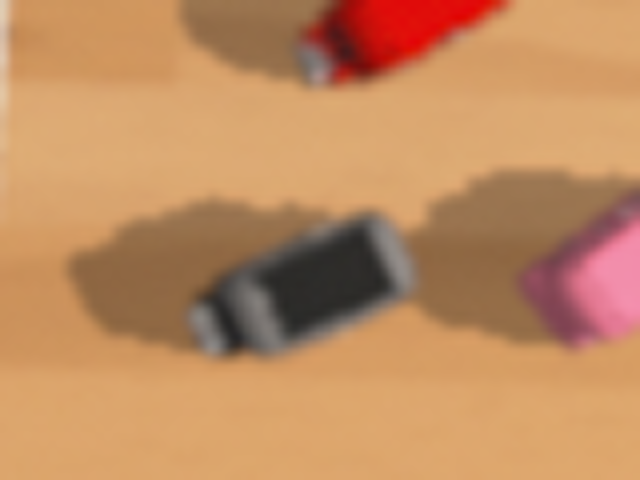

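The crop confirms the grey and black tape. Its nose points left and slightly down, towards world +y and -x (yaw about 113°). I'll view the board from the wrist camera on the way.

```bash
R='-.494 -.433 -.02 0 .06'; python3 -m jog '-.494 -.433 -.02 0 .06;-.494 -.433 -.02 0 .06;-.494 -.433 -.02 0 .06;-.494 -.433 -.02 0 .06;-.494 -.433 -.02 0 .06;-.494 -.433 -.02 0 .06;-.494 -.433 -.02 0 .06;-.494 -.433 -.02 0 .06;-.494 -.433 -.02 0 .06;-.494 -.433 -.02 0 .06;-.494 -.433 -.02 0 .06;-.494 -.433 -.02 0 .06;-.494 -.433 -.02 0 .06;-.494 -.433 -.02 0 .06;-.494 -.433 -.02 0 .06;-.494 -.433 -.02 0 .06;-.494 -.433 -.02 0 .06'
python3 - <<'E'
from h import *
o=get_obs();c=save("wrist","w1.png")
np.savez("w1.npz",pos=o["position"],R=o["eef_rot"],pix=c["pixels"])
print(o["position"],np.degrees(np.arctan2(o["eef_rot"][1,0],o["eef_rot"][0,0])))
s=silhouettes("wrist","shelf_board")
for q in s: print(q["p"],q["extent"])
cs,_=cv2.findContours(s[0]["pixels"].astype(np.uint8),0,1)
P=unproj(c,max(cs,key=len)[:,0,:],.025,o)[:,:2].astype(np.float32)*1000
r=cv2.minAreaRect(P);print("board",r,cv2.boxPoints(r))
E
```

```text
time: 2.8
position: [0.5293, 0.0108, 0.2514]
eef_rot: [[-0.939, 0.344, -0.0], [0.344, 0.939, 0.0], [0.0, 0.0, -1.0]]
contact_force: [-0.0, 0.1, 0.2]
grip_width: 0.0602
finger_force: 0.0
[0.52933503 0.01075476 0.2514159 ] 159.8748070914813
0.74 [38.6, 221.3, 77.2, 69.4]
0.63 [314.2, 197.6, 353.3, 185.1]
board ((469.6827392578125, -340.996826171875), (58.20475769042969, 137.16038513183594), 16.066734313964844) [[ 422.73706 -283.14966]
 [ 460.69714 -414.95258]
 [ 516.6284  -398.844  ]
 [ 478.66833 -267.04108]]
```

View pics/w1.png

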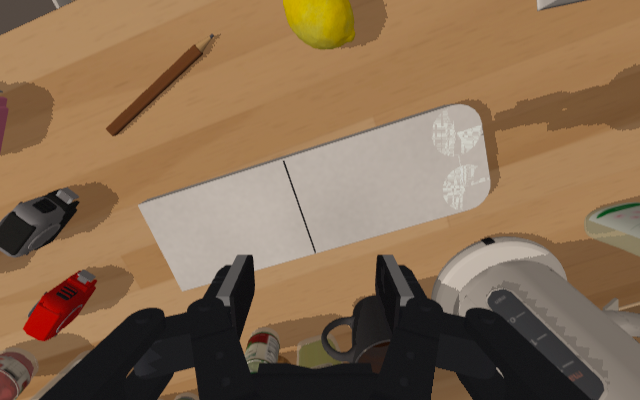

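The wrist view shows the board's square corners at (139,203) and (182,291). The pencil line runs from (284,161) to (315,253), the rounded end is near column 490, and the grey tape is at (40,222).

Run:
```python
from h import *
d=np.load("w1.npz");c=read_camera("wrist");o=dict(position=d["pos"],eef_rot=d["R"])
g=cv2.cvtColor(d["pix"],cv2.COLOR_RGB2HSV)
# white top: low saturation, bright
m=((g[:,:,1]<45)&(g[:,:,2]>125)).astype(np.uint8)
m=cv2.morphologyEx(m,cv2.MORPH_CLOSE,np.ones((5,5)))
n,l,st,_=cv2.connectedComponentsWithStats(m);k=l[200,230];m=(l==k).astype(np.uint8);print(st[k])
cs,_=cv2.findContours(m,0,1);P=unproj(c,max(cs,key=len)[:,0,:],.025,o)[:,:2].astype(np.float32)*1000
r=cv2.minAreaRect(P);print(r);B=cv2.boxPoints(r);print(B)
gr=cv2.cvtColor(d["pix"],cv2.COLOR_RGB2GRAY).astype(float)
L=[]
for v in range(168,248,4):
    u0=284+(v-161)*31/92; uu=np.arange(int(u0)-6,int(u0)+8);w=np.clip(np.median(gr[v,uu])-15-gr[v,uu],0,None)
    L.append([(w*uu).sum()/w.sum(),v])
Q=unproj(c,L,.025,o)[:,:2]*1000
f=cv2.fitLine(Q.astype(np.float32),2,0,.01,.01).ravel();print("line dir",f,"ang",np.degrees(np.arctan2(f[1],f[0])))
a=np.array([.043,.999])
# axis from line normal and from long edges
for nm,ax in(("rect",None),):
    e1=B[1]-B[0];e2=B[2]-B[1];ax=e1 if np.linalg.norm(e1)>np.linalg.norm(e2) else e2
    ax=ax/np.linalg.norm(ax);ax*=np.sign(ax[1]);print("ax",ax,np.degrees(np.arctan2(ax[1],ax[0])))
    ce=np.array(r[0]);s=(P-ce)@ax;print("ends",s.min(),s.max(),"rounded",ce+ax*s.max(),"line s",((Q-ce)@ax).mean(), "len",s.max()-((Q-ce)@ax).mean())
    lc=ce+ax*((Q-ce)@ax).mean();print("cutline centre",lc)
```

```text
[  138   104   352   187 33412]
((567.31689453125, -3.1470947265625), (418.2650451660156, 129.6631622314453), 87.2991943359375)
[[ 492.70288 -208.99242]
 [ 622.22205 -215.10222]
 [ 641.9309   202.69823]
 [ 512.41174  208.80803]]
line dir [ 9.9887198e-01 -4.7484562e-02  5.6482660e+02 -2.3117878e+01] ang -2.7216883
ax [0.04712051 0.9988892 ] 87.299194
ends -209.13253865098523 209.13245769952118 rounded [577.17132292 205.75306028] line s -20.06594458352736 len 229.19840228304855
cutline centre [566.37137696 -23.19075022]
```

```bash
python3 -m jog '-.064 -.34 .05 47 .06;-.064 -.34 .05 47 .06;-.064 -.34 .05 47 .06;-.064 -.34 .05 47 .06;-.064 -.34 .05 47 .06;-.064 -.34 .05 47 .06;-.064 -.34 .05 47 .06;-.064 -.34 .05 47 .06;-.064 -.34 .05 47 .06;-.064 -.34 .05 47 .06'
python3 - <<'E'
from h import *
o=get_obs();c=save("wrist","w2.png")
np.savez("w2.npz",pos=o["position"],R=o["eef_rot"],pix=c["pixels"])
print(o["position"],np.degrees(np.arctan2(o["eef_rot"][1,0],o["eef_rot"][0,0])))
for q in silhouettes("wrist","tape"): print(q["p"],q["extent"])
E
```

```text
time: 3.95
position: [0.4727, -0.3305, 0.2014]
eef_rot: [[-0.388, 0.922, 0.0], [0.922, 0.388, 0.0], [0.0, 0.0, -1.0]]
contact_force: [0.5, 0.5, -0.7]
grip_width: 0.0601
finger_force: 0.0
[ 0.47273707 -0.33054439  0.20141765] 112.84808076663738
0.8 [278.6, 287.5, 51.3, 87.3]
0.64 [187.1, 135.3, 81.0, 87.6]
0.61 [391.5, 242.9, 49.7, 65.9]
0.6 [308.8, 182.4, 46.5, 91.5]
```

View pics/w2.png

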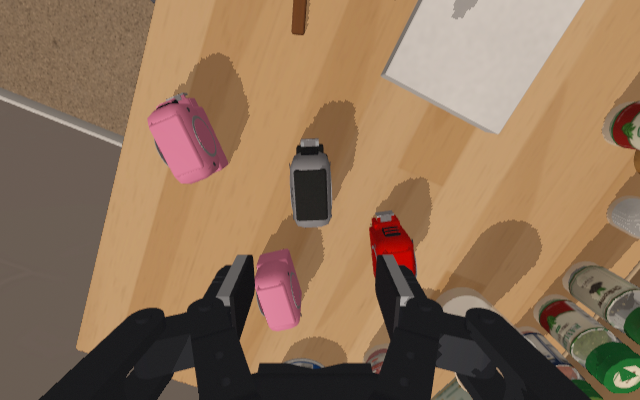

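The grey tape is at (310,185) with its nose up the picture. The red one is at (390,245), and the pink ones are at (187,138) and (278,290).

```bash
cat > fit.py <<'E'
from h import *
from scipy.optimize import minimize
d=np.load("w2.npz");c=read_camera("wrist");o=dict(position=d["pos"],eef_rot=d["R"])
q=min(silhouettes("wrist","tape"),key=lambda q:abs(q["extent"][0]-309)+abs(q["extent"][1]-182))
M=q["pixels"];S=4
Mb=cv2.resize(M.astype(np.uint8),None,fx=S,fy=S,interpolation=0)[400:1200,800:1700]
def box(x0,x1,w,z0,z1): return [[x,y,z] for x in(x0,x1) for y in(-w,w) for z in(z0,z1)]
parts=[np.array(box(-36,30,19,6,50)+box(-26,22,17,0,62)),np.array(box(20,42,10,0,14))]
def ren(p):
    a=np.radians(p[2]);R=np.array([[np.cos(a),-np.sin(a),0],[np.sin(a),np.cos(a),0],[0,0,1]])
    im=np.zeros(Mb.shape,np.uint8)
    for b in parts:
        uv=proj(c,b@R.T/1000+[p[0]/1000,p[1]/1000,0],o)*S+S/2-[800,400]
        cv2.fillConvexPoly(im,cv2.convexHull(uv.astype(np.float32)).astype(int),1)
    return im
def cost(p): im=ren(p);return 1-(im&Mb).sum()/(im|Mb).sum()
best=min((minimize(cost,[472+i,-330+j,113],method="Nelder-Mead",options=dict(initial_simplex=np.array([472+i,-330+j,113])+[[0,0,0],[8,0,0],[0,8,0],[0,0,6]])) for i in(-5,5) for j in(-5,5)),key=lambda r:r.fun)
print(best.x,best.fun)
pts=np.array([[293,168],[327,166],[300,221],[327,219]]);print(unproj(c,pts,.06,o))
im=cv2.resize(d["pix"],None,fx=S,fy=S)[400:1200,800:1700].copy()
for mk,col in((ren(best.x),(0,255,0)),(Mb,(255,0,0))):
    cs,_=cv2.findContours(mk,0,1);cv2.drawContours(im,cs,-1,col,1)
cv2.imwrite("pics/fit.png",im[100:600,200:700,::-1])
E
python3 fit.py
```

```text
[ 470.64122009 -335.04718988  115.08833673] 0.0924450471831384
[[ 0.44682539 -0.3190794   0.06      ]
 [ 0.47477223 -0.30535334  0.06      ]
 [ 0.47211579 -0.36474789  0.06      ]
 [ 0.49533992 -0.3527724   0.06      ]]
```

View pics/fit.png

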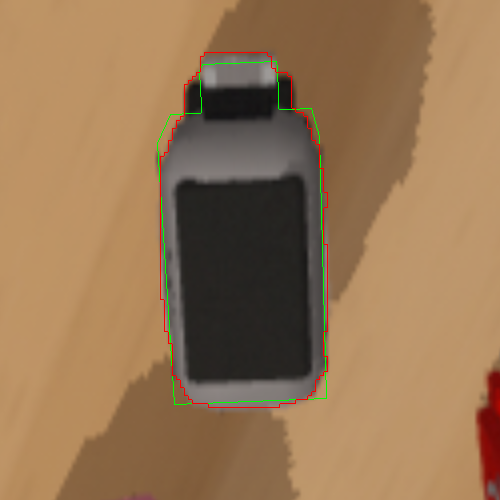

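```bash
python3 -m jog '-.0026 -.0037 .05 -2.2 .065;-.0026 -.0037 .1 -2.2 .065;-.0026 -.0037 .14 -2.2 .065;-.0026 -.0037 .17 -2.2 .065;-.0026 -.0037 .186 -2.2 .065;-.0026 -.0037 .186 -2.2 .065;-.0026 -.0037 .186 -2.2 .03;-.0026 -.0037 .186 -2.2 .03;-.0026 -.0037 .186 -2.2 .03;-.0026 -.0037 .186 -2.2 .03;-.0026 -.0037 .186 -2.2 .03;-.0026 -.0037 .186 -2.2 .03' 60
```

```text
time: 5.35
position: [0.4707, -0.3358, 0.0167]
eef_rot: [[-0.423, 0.906, 0.002], [0.906, 0.423, -0.001], [-0.002, 0.001, -1.0]]
contact_force: [0.8, 2.0, 6.4]
grip_width: 0.0377
finger_force: 61.1
```

```bash
python3 -m jog '0 0 -.03 0 .03;0 0 -.07 0 .03;.4233 .3138 -.07 27.7 .03;.4233 .3138 -.07 27.7 .03;.4233 .3138 -.07 27.7 .03;.4233 .3138 -.07 27.7 .03;.4233 .3138 -.07 27.7 .03;.4233 .3138 -.07 27.7 .03;.4233 .3138 -.07 27.7 .03;.4233 .3138 -.07 27.7 .03;.4233 .3138 -.07 27.7 .03;.4233 .3138 -.07 27.7 .03;.4233 .3138 -.07 27.7 .03;.4233 .3138 -.07 27.7 .03;.4233 .3138 -.07 27.7 .03;.4233 .3138 -.07 27.7 .03'
python3 - <<'E'
from h import *
o=get_obs();c=save("wrist","w3.png");np.savez("w3.npz",pos=o["position"],R=o["eef_rot"],pix=c["pixels"])
print(o["position"],np.degrees(np.arctan2(o["eef_rot"][1,0],o["eef_rot"][0,0])))
z=.017
for P in([577.2,206.5,25],[576.0+2.1,226,59]): print(proj(c,np.array(P)/1000,o))
E
```

```text
time: 6.95
position: [0.5754, 0.18, 0.0854]
eef_rot: [[0.048, 0.999, -0.0], [0.999, -0.048, -0.0], [-0.0, -0.0, -1.0]]
contact_force: [-0.1, -0.3, -2.5]
grip_width: 0.0372
finger_force: 61.1
[0.5754218  0.17997864 0.08542174] 87.25732631335376
[[314.4321533  183.90758819]]
[[314.26064992 164.6270505 ]]
```

View pics/w3.png

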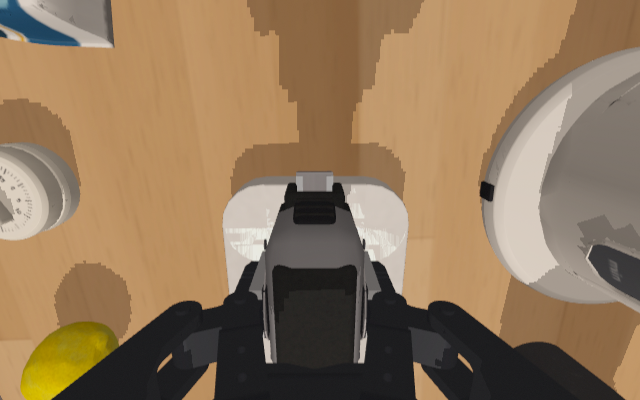

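The hook tip shows at (315,172), just beyond the board end at row ~180. It is laterally centred, since the board edges at columns 223 and 408 have their middle at 315.

Run:
```python
from h import *
d=np.load("w3.npz");c=read_camera("wrist");o=dict(position=d["pos"],eef_rot=d["R"])
g=cv2.cvtColor(d["pix"],cv2.COLOR_RGB2GRAY)
print("end col280",g[172:192,280]);print("end col350",g[172:192,350]);print("hook",g[164:205:1,314])
a=d["R"][:,0]
def s(uv,z): return ((unproj(c,uv,z,o)-d["pos"])@a)*1000
for r in(170,172,176,178,180,182,184,186): print(r,"z25",s([314,r],.025),"z58",s([314,r],.058),"z70",s([314,r],.070))
print("predicted end s",(np.array([.5772,.2065,.025])-d["pos"])@a*1000)
```

```text
end col280 [112 112 112 113 119 121 122 121 121 122 122 124 148 178 194 199 199 199
 200 200]
end col350 [106 106 104 107 116 121 121 121 122 124 123 130 147 155 155 156 155 155
 155 191]
hook [111 110 110 110 111 110 106  89 112 129 128 127 127 127 126 127 126 127
 127 127 127 126 126 126 126 126 113  73  23  24  27  28  26  27  25  25
  28  24  19  21  21]
170 z25 [35.97906972] z58 [42.92517903] z70 [45.45103697]
172 z25 [34.64414066] z58 [41.80678769] z70 [44.41138661]
176 z25 [31.9582027] z58 [39.55653345] z70 [42.31956282]
178 z25 [30.60712911] z58 [38.42461637] z70 [41.26733901]
180 z25 [29.25060888] z58 [37.28813614] z70 [40.21087333]
182 z25 [27.88860902] z58 [36.14706512] z70 [39.15014007]
184 z25 [26.52109624] z58 [35.00137544] z70 [38.08511333]
186 z25 [25.14803702] z58 [33.851039] z70 [37.01576699]
predicted end s 26.583515434020963
```

Run:
```python
import cv2,numpy as np
p=np.load("w3.npz")["pix"][150:250,255:375]
cv2.imwrite("pics/w3c.png",cv2.resize(p,None,fx=6,fy=6,interpolation=cv2.INTER_CUBIC)[:,:,::-1])
```

```text
(no output)
```

View pics/w3c.png

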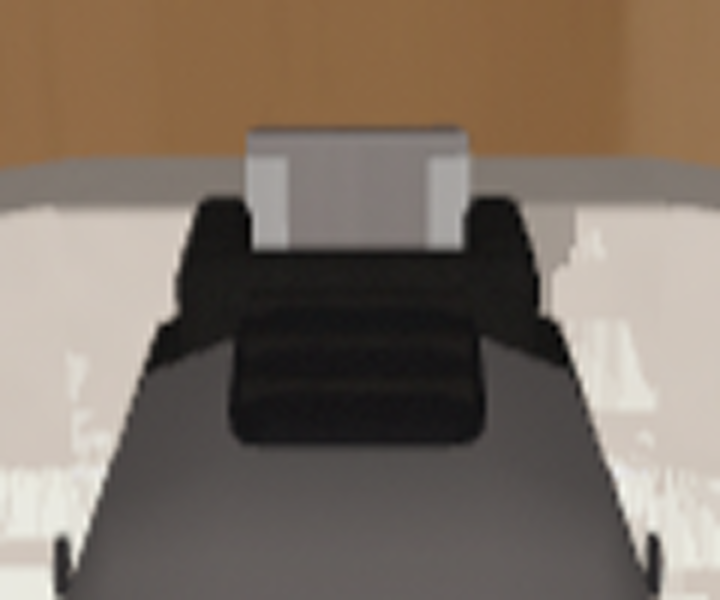

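```bash
python3 -m jog '0 0 .02 0 .03;0 0 .034 0 .03;0 0 .041 0 .03;0 0 .041 0 .03;-.005 0 .041 0 .03;-.01 0 .041 0 .03;-.014 0 .041 0 .03;-.018 0 .041 0 .03;-.023 0 .041 0 .03;-.029 0 .041 0 .03;-.036 0 .041 0 .03;-.043 0 .041 0 .03;-.05 0 .041 0 .03;-.055 0 .041 0 .03;-.055 0 .041 0 .03;-.055 0 .041 0 .03'
python3 - <<'E'
from h import *
o=get_obs();c=save("wrist","w4.png",(180,60,280,200),2.8);np.savez("w4.npz",pos=o["position"],R=o["eef_rot"],pix=c["pixels"])
print(o["position"],proj(c,[.5772,.2065,.025],o),o["contact_force"])
E
```

```text
time: 8.65
position: [0.5731, 0.1257, 0.0443]
eef_rot: [[0.048, 0.999, 0.0], [0.999, -0.048, 0.0], [0.0, 0.0, -1.0]]
contact_force: [0.0, 2.4, -2.7]
grip_width: 0.0372
finger_force: 61.1
[0.57314911 0.1257252  0.04429971] [[313.51085443  96.83893305]] [ 0.04948844  2.41710518 -2.68667921]
```

View pics/w4.png

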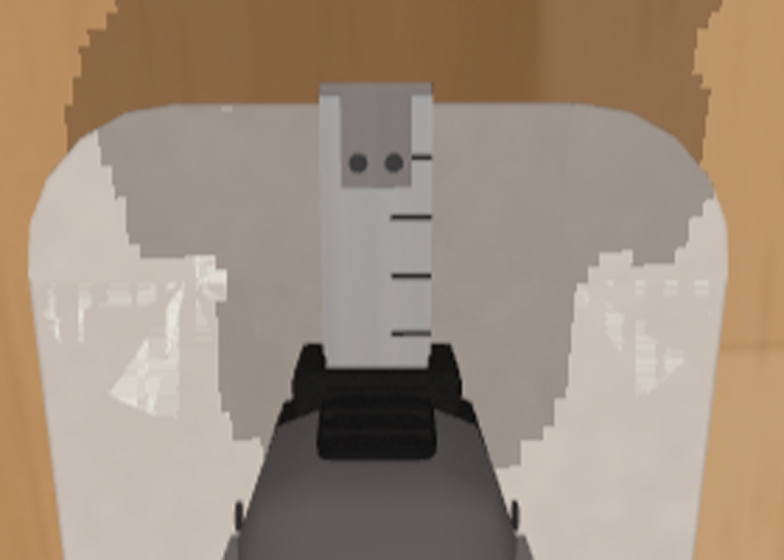

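The hook has caught the end at about (315,97) and the blade is coming out. The board's end is exactly where it was predicted, so the board has not moved. I'll draw on smoothly.

```bash
python3 -m jog '-.005 0 0 0 .03;-.014 0 0 0 .03;-.025 0 0 0 .03;-.037 0 0 0 .03;-.049 0 0 0 .03;-.061 0 0 0 .03;-.073 0 0 0 .03;-.085 0 0 0 .03;-.097 0 0 0 .03;-.109 0 0 0 .03;-.121 0 0 0 .03;-.133 0 0 0 .03;-.145 0 0 0 .03;-.156 0 0 0 .03;-.166 0 0 0 .03;-.174 0 0 0 .03;-.18 0 0 0 .03;-.184 0 0 0 .03;-.185 0 0 0 .03;-.185 0 0 0 .03'
python3 - <<'E'
from h import *
o=get_obs();c=save("wrist","w5.png",(190,140,240,120),3.3);np.savez("w5.npz",pos=o["position"],R=o["eef_rot"],pix=c["pixels"])
print(o["position"],proj(c,[[.5772,.2065,.025],[.5664,-.0232,.025]],o),o["contact_force"])
g=cv2.cvtColor(c["pixels"],cv2.COLOR_RGB2GRAY).astype(int)
a=o["eef_rot"][:,0]
for u in(240,260,370,390):
    w=np.clip(np.median(g[150:240,u])-30-g[150:240,u],0,None);r=150+np.argmax(w);print(u,r,w.max(),(unproj(c,[u,r],.025,o)-o["position"])@a)
for r in(182,183,184):print(r,[((unproj(c,[314,r],z,o)-o["position"])@a)[0].round(4) for z in(.03,.035,.04,.045)])
E
```

```text
time: 10.7
position: [0.5643, -0.0589, 0.0443]
eef_rot: [[0.047, 0.999, -0.0], [0.999, -0.047, 0.0], [0.0, -0.0, -1.0]]
contact_force: [0.0, 3.7, -2.9]
grip_width: 0.0374
finger_force: 61.0
[ 0.56432668 -0.05892455  0.04426105] [[ 312.18666059 -541.01887434]
 [ 314.10088157  186.40050059]] [ 0.02948985  3.66653691 -2.87669469]
240 186 131.5 [0.03606698]
260 187 95.0 [0.03549963]
370 186 90.0 [0.03594934]
390 185 128.0 [0.03647947]
182 [np.float64(0.0394), np.float64(0.0407), np.float64(0.0419), np.float64(0.0432)]
183 [np.float64(0.0389), np.float64(0.0402), np.float64(0.0414), np.float64(0.0427)]
184 [np.float64(0.0384), np.float64(0.0397), np.float64(0.0409), np.float64(0.0422)]
```

View pics/w5.png

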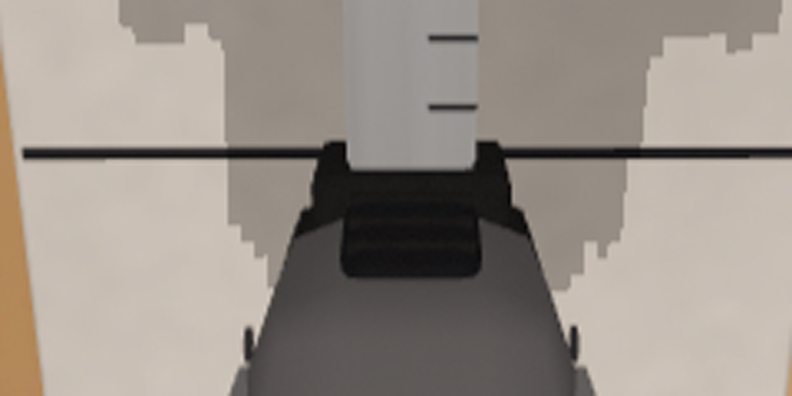

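The line, at row 186, is where it was predicted, 36 mm ahead of the TCP. The nose front, at row 183, is about 40 mm ahead, so I draw back another 3.7 mm and settle.

```bash
python3 -m jog '-.002 0 0 0 .03;-.0037 0 0 0 .03;-.0037 0 0 0 .03;-.0037 0 0 0 .03;-.0037 0 0 0 .03;-.0037 0 0 0 .03'
python3 - <<'E'
from h import *
o=get_obs();c=read_camera("wrist");g=cv2.cvtColor(c["pixels"],cv2.COLOR_RGB2GRAY).astype(int)
w=np.clip(np.median(g[150:240,240])-30-g[150:240,240],0,None);r=150+np.argmax(w)
print(r,(unproj(c,[240,r],.025,o)-o["position"])@o["eef_rot"][:,0],o["contact_force"],np.abs(o["joint_vel"]).max(),o["finger_force"])
print(close_job())
E
```

```text
time: 11.35
position: [0.5642, -0.0626, 0.0443]
eef_rot: [[0.047, 0.999, 0.0], [0.999, -0.047, 0.0], [0.0, 0.0, -1.0]]
contact_force: [1.2, 2.9, -2.5]
grip_width: 0.0377
finger_force: 61.0
180 [0.03933627] [ 1.23840144  2.90054335 -2.50190237] 0.06613786822462434 60.980801582336426
the job is handed in; nothing more can be done
None
```

The job is handed in, with no verdict returned: the tape is hooked over the rounded end and held still with its nose within about 1 mm of the pencil line by the wrist camera, the board had not moved, and I measure the cut length at about 230 mm.

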